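# Strip the red coil off the valve block and bin it

## Task

Slide the red coil straight up off its stem on the valve block and stand it upright on the black rubber mat, letting go of it. Then take it again by its narrow ends, the only way that leaves the fingers room in the bin, and lower it without dropping it all the way down into the empty slot of the blue bin, the one with the green pad on its floor, so that it stands upright there. Leave the other coils and the valve block where they are.

Things in the scene. Friction and masses are not known exactly. Their poses are not given: they have to be found in the camera images.
- red_coil: wound coil, red plastic frame around a copper winding, 36 (x) by 50 (y) by 46 mm high, bore 18 mm along z, about 0.2 kg. Origin at the centre of its underside, z up the bore. It stands on the valve block over one of the stems, its y along the row: there only its broad faces (copper showing, 36 mm apart along x) can be gripped. For the bin grip its narrow end faces, 50 mm apart along y
- valve_block: loose heavy aluminium block, 46 (x) by 200 (y) by 35 mm high, with three upright 14 mm steel stems along its y, at y = -58, 0 and 58 mm, rising 52 mm over its top (87 mm over its underside). Each carries a coil that rests on the block's top; only 8 mm is free between coils. Origin at the centre of its underside
- coil_a: a wound coil like the red one in size and shape but with black plastic, a bystander; origin at the centre of its underside, z along the bore. It is on one of the other stems of the valve block
- coil_b: a wound coil like the red one in size and shape but with black plastic, a bystander; origin at the centre of its underside, z along the bore. It is on one of the other stems of the valve block
- mat: black rubber mat fixed to the bench, 110 by 110 by 3 mm thick; origin at the centre of its underside
- bin: blue bin fixed to the bench, 142 (x) by 138 (y) by 68 mm high, open on top, floor and walls 4 mm thick. Two full-height partitions make three slots side by side (centres at x = -46, 0 and 46 mm), each 42 mm wide (x) and 130 mm long (y): a coil fits only with its 50 mm side along the slot. Origin at the centre of its underside
- pad: green plastic pad, 38 (x) by 122 (y) by 3 mm thick, fixed on the floor of the empty slot, in line with the bin; it marks the slot to fill. Origin at the centre of its underside, on the bin's floor 4 mm over the bench: its top is 7 mm over the bench
- stock_a: a wound coil like the red one in size and shape but with black plastic, a bystander; origin at the centre of its underside, z along the bore. It stands in a slot of the bin, on the bin's floor
- stock_b: a wound coil like the red one in size and shape but with black plastic, a bystander; origin at the centre of its underside, z along the bore. It stands in a slot of the bin, on the bin's floor
Mind the look-alikes: they are no part of the job. What is shaped like the red_coil but pink or yellow is not meant.

How it is judged (in metres and radians):
On the way, in this order (a step that is already met when the one before it is completed fails the run):
1. the red coil's underside is lifted above the top of the stems (z of red_coil in the frame of valve_block above 0.089 m), for 0.05 s.
2. the red coil stands upright and released on the black mat (its centre over the mat) (x of red_coil in the frame of mat between -0.055 and 0.055 m and y of red_coil in the frame of mat between -0.055 and 0.055 m and z of red_coil in the frame of mat below 0.007 m and angle between red_coil's own z axis and vertical below 0.1 rad and linear speed of red_coil below 0.03 m/s and contact force between the fingers and red_coil below 0.1 N), for 0.2 s.
At the end, for the whole second after the job is handed in: the red coil stands upright (within 0.1 rad) at rest and released on the green pad in the empty slot, its underside within 4 mm of the pad's top, anywhere along the slot; each other coil is within 25 mm and the valve block within 20 mm of where it was (x of red_coil in the frame of pad between -0.008 and 0.008 m and y of red_coil in the frame of pad between -0.045 and 0.045 m and z of red_coil in the frame of pad below 0.007 m and angle between red_coil's own z axis and vertical below 0.1 rad and linear speed of red_coil below 0.02 m/s and contact force between the fingers and red_coil below 0.1 N and distance of each of coil_a, coil_b, stock_a, stock_b from where it was at the start of the episode below 0.025 m and distance of valve_block from where it was at the start of the episode below 0.02 m); the robot touches nothing.
It fails at once if the valve block is dragged more than 20 mm or tipped more than 0.15 rad (distance of valve_block from where it was at the start of the episode above 0.02 m or angle between valve_block's own z axis and vertical above 0.15 rad).
It fails at once if another coil is shifted more than 25 mm (distance of any of coil_a, coil_b, stock_a, stock_b from where it was at the start of the episode above 0.025 m).
It fails at once if the red coil is dropped (faster than 0.55 m/s with its underside less than 40 mm over the bench, off the valve block) (linear speed of red_coil above 0.55 m/s and height (world z) of red_coil below 0.04 m and horizontal distance between red_coil and valve_block above 0.1 m).
It also fails if it takes over 48 s, if anything falls off the work surface, if the arm or the gripper's body presses on something with over 40 N, if the wrist force passes 120 N, or if a joint passes its speed limit or range.

## Robot

A 6-joint arm with a two-finger parallel gripper is mounted at the origin on the work surface. World frame = base frame: x ahead of the robot, y to its left, z up, the work surface at z = 0. Lengths are in m, angles in degrees, forces in N, time in s.
With the tool pointing down it reaches from about 0.3 to 0.775 m from the base axis. Payload 14.6 kg.
Tool frame: the origin (TCP) lies at the very end of the fingers, on their centre line; the grasp point (between the pads) lies 19 mm behind it; x points along the fingers, y is the direction in which the jaws open and shut, and the axes are right-handed (so a half turn about x gives the same grasp; the last joint's range is limited). The gripper opens to 94 mm and grips with 3 to 60 N. Pads are 16 mm wide; open, the fingers measure 119 mm over their backs; the gripper's body (75 mm by 177 mm) begins 78 mm behind the grasp point.
Start: joints at [-67.128, 17.183, 87.147, -0, 75.671, -3.816], TCP at [0.247, -0.491, 0.205] pointing down, gripper open.
Joint ranges: [-173.82, 173.82], [-45.26, 126.66], [13.44, 144.39], [-59.66, 239.66], [0, 175.72], [-146.38, 146.38]. Speed limits (degrees/s): [127.2, 127.2, 147.25, 180, 180, 180].

## Interface

Orientations are given as a 3x3 rotation matrix whose columns are the frame's x, y, z axes.
In Python, from station import ctrl gives the robot as it stands.
- The arm moves only by the tool step_arm, never from a script. Its argument "series" is a list of rows, each a list of 7 numbers: the shift along the world's x, y, z in mm, then the turn, a rotation vector about the world's x, y, z in rad, then the finger opening in mm, from 0 to 94. In form: [[dx, dy, dz, rx, ry, rz, grip], ...]. A call has exactly 10 rows; each row shifts and turns the commanded pose from where the row before left it; what a row does not reach is not made up. A row lasts 1/12 s, in which the tool goes at most 41.7 mm and 7.16 degrees, less where a joint would pass 70% of its speed; a pose out of reach is approached as far as the arm can. A call with a gripper value outside its range is refused whole. The fingers move at their own pace and stop on an object; the grip force is fixed at half the most. Time passes only in rows, so rows that do not move let the fingers close, or fill a call up. It gives the time, the measured TCP pose, the force and the opening at its end, in the units of the state.
- ctrl.observe(): the state, without advancing time (a new reading comes with each control period).
- ctrl.get_image(name): name is "scene" or "side" or "wrist"; returns a dict with "img" (480x640x3 uint8, blue, green, red), "depth" (480x640 float32, m along the optical axis (not along the pixel's ray), 0 where there is no reading), "mtx" (3x3 intrinsics, pixels), "view" (4x4, takes a point from world to camera coordinates). Camera axes: x right, y down, z forward; pixel columns grow to the right and rows downward; lengths in m; the calibration is good to about 2 mm. A picture is of the moment at which its call begins.
- ctrl.hand_in(): hands the job in, once; it reports no verdict.
The state is a dict: "clock": time; "joints": joint angles; "qvel": joint speeds; "effort": joint torques, N m; "position": TCP position; "tool_rot": TCP orientation; "contact_force": force on the tool from outside, world axes, zero at the start; "wrist_torque": the same for the moment, N m; "grip_width": finger opening in m.
Only numpy, scipy, OpenCV 4.12 (cv2) and the standard library are available. Lean on these libraries where they do the work, as an engineer would, in place of code of your own. Each camera call takes 0.05 s, during which the arm holds its last target. There are 200 camera calls.

## Working session

There is one attempt and no reset: what is moved stays moved. The work goes in short steps, Python scripts to look and compute and a tool call to move; the robot and the scene stay as the last step left them, time stands still between calls to the robot, and variables do not carry over. Pictures are saved under pics/ and viewed, about 8 in all and at most 12, crops included, and the job is handed in when it is done.

Besides the shell and the picture viewer there is one more tool, called after "Request:" as name(argument=value, ...) on one line, values as JSON. step_arm: Moves the arm, as the interface text tells. Its arguments: {"type":"object","properties":{"series":{"type":"array"}},"required":["series"]}

```bash
mkdir -p pics; ls
python3 - <<'E'
from station import ctrl
import cv2,numpy as np,pickle
o=ctrl.observe();print(o)
ims={}
for n in("scene","side"):
    d=ctrl.get_image(n);ims[n]=d;cv2.imwrite(f"pics/{n}0.png",d["img"])
    print(n,d["mtx"].round(1).tolist(),d["view"].round(3).tolist())
pickle.dump(ims,open("i0.pkl","wb"))
E
```

```text
pics
{'clock': 0.0, 'joints': array([-6.71289466e+01,  1.72164657e+01,  8.71824988e+01, -5.34709000e-04,
        7.56700538e+01, -3.81537554e+00]), 'qvel': array([ 0.08759939,  0.03342546, -0.1246997 ,  0.08582129, -0.11647695,
        0.08219137]), 'effort': array([-4.39662963e-04, -5.31802726e+01, -3.52736056e+01,  7.08753197e-02,
        2.43863388e-02, -8.89891680e-05]), 'position': array([ 0.24690032, -0.49115592,  0.20486209]), 'tool_rot': array([[-4.76507630e-04,  4.49109165e-01, -8.93476766e-01],
       [ 1.10637853e-03, -8.93476084e-01, -4.49109412e-01],
       [-9.99999274e-01, -1.20252757e-03, -7.11365678e-05]]), 'contact_force': array([ 0.16344959,  0.0062768 , -0.58730707]), 'wrist_torque': array([ 0.04270271,  0.00035507, -0.02574999]), 'grip_width': 0.09403651129947968}
scene [[438.1, 0.0, 324.0], [0.0, 438.1, 242.9], [0.0, 0.0, 1.0]] [[0.852, 0.523, 0.02, -0.504], [0.302, -0.461, -0.835, -0.063], [-0.427, 0.717, -0.551, 1.022], [0.0, 0.0, 0.0, 1.0]]
side [[538.8, 0.0, 313.3], [0.0, 538.8, 223.5], [0.0, 0.0, 1.0]] [[-0.747, -0.665, 0.002, 0.442], [-0.412, 0.46, -0.786, 0.238], [0.522, -0.588, -0.618, 0.981], [0.0, 0.0, 0.0, 1.0]]
```

View pics/scene0.png

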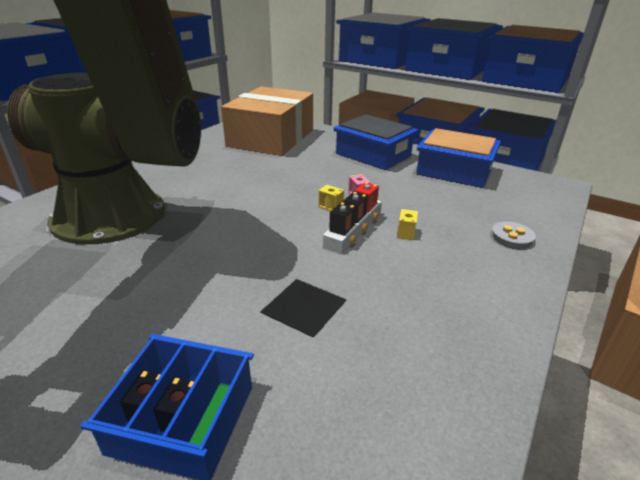

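View pics/side0.png

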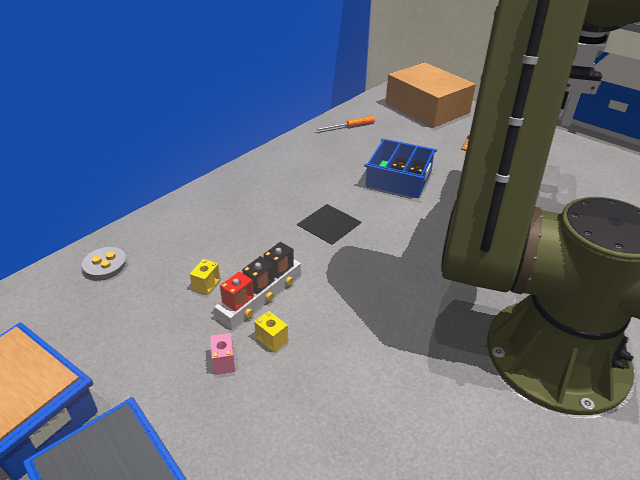

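The scene view shows the red coil at (367,195) on the far stem of the valve block, with the mat at (303,307) and the bin around (170,400). The green pad is in the slot at (210,413). In the side view, the red coil is at (237,290) and the mat at (329,223).

```bash
cat > h.py <<'E'
import cv2,numpy as np
def world(d):
    "world point for every pixel, NaN where there is no depth"
    K,V,z=d["mtx"],d["view"],d["depth"].astype(float)
    v,u=np.mgrid[:480,:640]
    c=np.stack([(u-K[0,2])/K[0,0]*z,(v-K[1,2])/K[1,1]*z,z],-1)
    w=(c-V[:3,3])@V[:3,:3]; w[z<=0]=np.nan; return w
def hsv(d,lo,hi):
    return cv2.inRange(cv2.cvtColor(d["img"],cv2.COLOR_BGR2HSV),np.array(lo),np.array(hi))>0
def big(m):
    n,l,s,c=cv2.connectedComponentsWithStats(m.astype(np.uint8))
    return l==1+np.argmax(s[1:,4])
def rect(p):
    (c,s,a)=cv2.minAreaRect((p[:,:2]*1000).astype(np.float32)); return np.round(c,1),np.round(s,1),round(a,1)
E
python3 - <<'E'
import pickle,numpy as np
from h import *
ims=pickle.load(open("i0.pkl","rb"))
for n,d in ims.items():
    w=world(d); ok=np.isfinite(w[...,2])&(w[...,0]>.15)&(np.abs(w[...,1])<.8)
    red=(hsv(d,(0,200,80),(6,255,255))|hsv(d,(174,200,80),(180,255,255)))&ok
    for nm,m,z0,z1 in(("redtop",red,.073,.09),("red",red,.03,.1),("green",hsv(d,(45,120,60),(75,255,255))&ok,0,.03),
        ("mat",hsv(d,(0,0,0),(180,60,60))&ok,-.002,.008),("binrim",hsv(d,(105,150,60),(125,255,255))&ok,.062,.075),
        ("block",hsv(d,(0,0,150),(180,40,255))&ok,.028,.042),("blacktop",hsv(d,(0,0,0),(180,255,70))&ok,.075,.088)):
        if nm in("binrim","blacktop","block"): k=m&(w[...,2]>z0)&(w[...,2]<z1)
        else: k=m&(w[...,2]>z0)&(w[...,2]<z1); k=big(k)
        p=w[k]
        if len(p)>5: print(n,nm,len(p),(np.median(p,0)*1000).round(1),*rect(p))
E
```

```text
scene redtop 75 [514.5 303.   83.3] [508.6 311.4] [32.9 42.4] 2.1
scene red 75 [514.5 303.   83.3] [508.6 311.4] [32.9 42.4] 2.1
scene green 624 [ 576.1 -267.5    8.4] [ 574.6 -262.7] [14.7 92. ] 18.5
scene mat 2547 [562.2 -20.7   4.8] [558.8 -16. ] [109.8 107.5] 89.8
scene binrim 4925 [ 550.5 -300.6   68.2] [575.7 200.4] [ 436.5 1104.2] 12.7
scene block 140 [514.6 167.9  36.8] [508.2 258.1] [ 46. 200.] 1.5
scene blacktop 378 [514.3 213.7  82.6] [509.9 229.2] [ 34.8 111. ] 2.3
side redtop 205 [504.8 310.7  81.9] [506.9 315. ] [37.4 50.8] 3.5
side red 205 [504.8 310.7  81.9] [506.9 315. ] [37.4 50.8] 3.5
side green 29 [ 615.6 -316.3    8.1] [ 616.4 -316.9] [14.2 32.3] 16.4
side mat 457 [183.5  22.7   0.9] [181.2  33.5] [88.3 60. ] 87.9
side binrim 1451 [1752.7 -237.5   68.1] [1130.8  -19.3] [1093.4 1686.9] 71.9
side block 324 [489.8 303.   35.6] [ 535.4 -203.9] [  52.6 1122.2] 3.4
side blacktop 517 [505.3 230.1  81.5] [508.7 229. ] [ 40.4 109.4] 0.7
```

Request:
step_arm(series=[[8.6, 26.9, 0, 0, 0, 0.038, 60], [8.6, 26.9, 0, 0, 0, 0.038, 60], [8.6, 26.9, 0, 0, 0, 0.038, 60], [8.6, 26.9, 0, 0, 0, 0.038, 60], [8.6, 26.9, 0, 0, 0, 0.038, 60], [8.6, 26.9, 0, 0, 0, 0.038, 60], [8.6, 26.9, 0, 0, 0, 0.038, 60], [8.6, 26.9, 0, 0, 0, 0.038, 60], [8.6, 26.9, 0, 0, 0, 0.038, 60], [8.6, 26.9, 0, 0, 0, 0.038, 60]])

```text
clock: 0.93
position: [0.3331, -0.221, 0.2053]
tool_rot: [[-0.0, 0.75, -0.662], [0.0, -0.662, -0.75], [-1.0, -0.0, -0.0]]
contact_force: [0.9, 0.6, 0.7]
grip_width: 0.0603
```

Request:
step_arm(series=[[8.6, 26.9, 0, 0, 0, 0.038, 60], [8.6, 26.9, 0, 0, 0, 0.038, 60], [8.6, 26.9, 0, 0, 0, 0.038, 60], [8.6, 26.9, 0, 0, 0, 0.038, 60], [8.6, 26.9, 0, 0, 0, 0.038, 60], [8.6, 26.9, 0, 0, 0, 0.038, 60], [8.6, 26.9, 0, 0, 0, 0.038, 60], [8.6, 26.9, 0, 0, 0, 0.038, 60], [8.6, 26.9, 0, 0, 0, 0.038, 60], [8.6, 26.9, 0, 0, 0, 0.038, 60]])

```text
clock: 1.77
position: [0.4191, 0.0481, 0.2053]
tool_rot: [[-0.0, 0.942, -0.336], [-0.0, -0.336, -0.942], [-1.0, -0.0, 0.0]]
contact_force: [-0.4, -1.0, -0.6]
grip_width: 0.0598
```

Request:
step_arm(series=[[8.6, 26.9, 0, 0, 0, 0.038, 60], [8.6, 26.9, 0, 0, 0, 0.038, 60], [8.6, 26.9, 0, 0, 0, 0.038, 60], [8.6, 26.9, 0, 0, 0, 0.038, 60], [8.6, 26.9, 0, 0, 0, 0.038, 60], [8.6, 26.9, 0, 0, 0, 0.038, 60], [8.6, 26.9, 0, 0, 0, 0.038, 60], [8.6, 26.9, 0, 0, 0, 0.038, 60], [8.6, 26.9, 0, 0, 0, 0.038, 60], [0, 0, 0, 0, 0, 0.038, 60]])

```text
clock: 2.6
position: [0.4966, 0.2921, 0.2045]
tool_rot: [[-0.001, 0.999, 0.039], [0.0, 0.039, -0.999], [-1.0, -0.001, -0.0]]
contact_force: [-0.9, -0.5, -0.5]
grip_width: 0.0599
```

```bash
cat > look.py <<'E'
from station import ctrl
from h import *
import sys
o=ctrl.observe();R=o["tool_rot"]
print(o["clock"],(o["position"]*1000).round(1),"yaw",np.degrees(np.arctan2(R[1,1],R[0,1])).round(2),"down",R[:,0].round(4),"q",o["joints"].round(1),"w",o["grip_width"],o["contact_force"].round(1))
E
python3 - <<'E'
import look
from h import *; from station import ctrl; import pickle
d=ctrl.get_image("wrist");cv2.imwrite("pics/w1.png",d["img"]);pickle.dump(d,open("w1.pkl","wb"))
w=world(d);ok=np.isfinite(w[...,2])
red=(hsv(d,(0,200,60),(6,255,255))|hsv(d,(174,200,60),(180,255,255)))&ok
k=red&(w[...,2]>.07)&(w[...,2]<.09);p=w[k];print("red",len(p),np.median(p,0),*rect(p))
k=ok&(w[...,2]>.03)&(w[...,2]<.042)&hsv(d,(0,0,120),(180,60,255));p=w[k];print("block",len(p),*rect(p))
for n in("scene",):
    d=pickle.load(open("i0.pkl","rb"))[n];w=world(d)
    k=hsv(d,(105,120,40),(125,255,255))&(w[...,2]>.06)&(w[...,2]<.075)&(abs(w[...,0]-.57)<.15)&(abs(w[...,1]+.29)<.16)
    print("rim",*rect(w[k]))
E
```

```text
2.6 [496.6 292.1 204.5] yaw 2.25 down [-1.e-03  1.e-04 -1.e+00] q [26.8 20.6 82.7  0.  76.7 24.6] w 0.05993002901526612 [-0.9 -0.5 -0.5]
red 496 [0.50806094 0.30646104 0.08126549] [507.1 315.4] [33.9 42.8] 2.5
block 1631 [503.  290.4] [ 73.8 255.8] 10.4
rim [ 546.5 -287.2] [152.2 152.1] 18.6
```

View pics/w1.png

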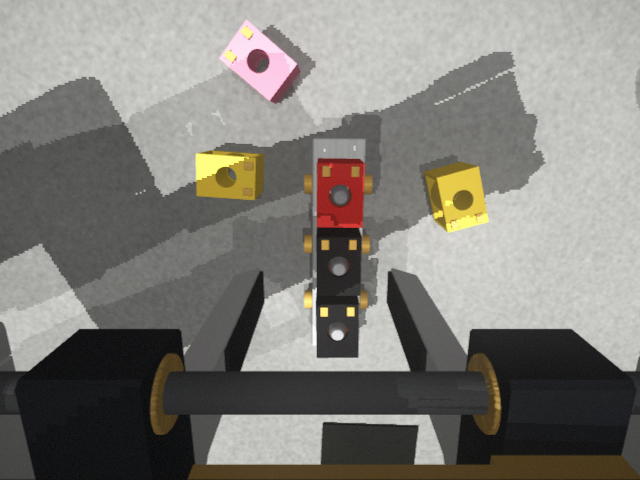

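The wrist view shows the red coil at (340,193) on the far stem. The jaws line up with its broad faces, and both yellow coils are clear at the sides.

Request:
step_arm(series=[[5.2, 11.7, 0, 0, 0, 0, 60], [5.2, 11.7, 0, 0, 0, 0, 60], [0, 0, -18, 0, 0, 0, 60], [0, 0, -18, 0, 0, 0, 60], [0, 0, -18, 0, 0, 0, 60], [0, 0, -18, 0, 0, 0, 60], [0, 0, -18, 0, 0, 0, 60], [0, 0, -18, 0, 0, 0, 60], [0, 0, -18, 0, 0, 0, 60], [0, 0, -15, 0, 0, 0, 60]])

```text
clock: 3.48
position: [0.5064, 0.3113, 0.0631]
tool_rot: [[-0.001, 0.999, 0.033], [-0.001, 0.033, -0.999], [-1.0, -0.001, 0.001]]
contact_force: [0.4, 0.5, -0.8]
grip_width: 0.06
```

Request:
step_arm(series=[[0, 0, -9, 0, 0, 0, 60], [0, 0, -8.5, 0, 0, 0, 60], [0, 0, 0, 0, 0, 0, 48], [0, 0, 0, 0, 0, 0, 40], [0, 0, 0, 0, 0, 0, 30], [0, 0, 0, 0, 0, 0, 30], [0, 0, 0, 0, 0, 0, 30], [0, 0, 0, 0, 0, 0, 30], [0, 0, 0, 0, 0, 0, 30], [0, 0, 0, 0, 0, 0, 30]])

```text
clock: 4.32
position: [0.5072, 0.3123, 0.0478]
tool_rot: [[0.001, 0.999, 0.035], [0.001, 0.035, -0.999], [-1.0, 0.001, -0.001]]
contact_force: [-1.4, -0.9, 6.2]
grip_width: 0.0352
```

Request:
step_arm(series=[[0, 0, 3, 0, 0, 0, 30], [0, 0, 5, 0, 0, 0, 30], [0, 0, 5, 0, 0, 0, 30], [0, 0, 6, 0, 0, 0, 30], [0, 0, 6, 0, 0, 0, 30], [0, 0, 6, 0, 0, 0, 30], [0, 0, 6, 0, 0, 0, 30], [0, 0, 6, 0, 0, 0, 30], [0, 0, 6, 0, 0, 0, 30], [0, 0, 6, 0, 0, 0, 30]])

```text
clock: 5.15
position: [0.5068, 0.3121, 0.1026]
tool_rot: [[0.0, 0.999, 0.035], [0.0, 0.035, -0.999], [-1.0, 0.0, -0.0]]
contact_force: [0.5, -0.4, -3.3]
grip_width: 0.0352
```

Run:
```python
import look
from h import *; from station import ctrl; import pickle
d=ctrl.get_image("side");cv2.imwrite("pics/s2.png",d["img"][180:380,130:400].repeat(2,0).repeat(2,1))
```

```text
5.15 [506.8 312.1 102.6] yaw 2.01 down [ 1.e-04  1.e-04 -1.e+00] q [28.1 28.5 85.7 -0.  65.8 26.1] w 0.03523174787494346 [ 0.5 -0.4 -3.3]
```

View pics/s2.png

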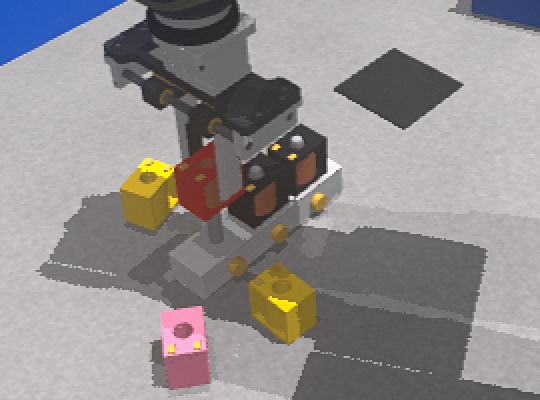

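The coil has come up straight on its stem, at (210,185) in the crop, and the neighbours haven't moved. Next I lift it clear and carry it over the mat, turning it to the bin's yaw on the way.

Request:
step_arm(series=[[0, 0, 7, 0, 0, 0, 30], [0, 0, 7, 0, 0, 0, 30], [0, 0, 7, 0, 0, 0, 30], [0, 0, 7, 0, 0, 0, 30], [0, 0, 7, 0, 0, 0, 30], [0, 0, 7, 0, 0, 0, 30], [0, 0, 7, 0, 0, 0, 30], [0, 0, 0, 0, 0, 0, 30], [0.5, -5, 0, 0, 0, 0.01, 30], [2, -10, 0, 0, 0, 0.01, 30]])

```text
clock: 6.03
position: [0.509, 0.2973, 0.1506]
tool_rot: [[-0.0, 0.998, 0.057], [-0.0, 0.057, -0.998], [-1.0, -0.0, 0.0]]
contact_force: [-0.2, -1.2, -3.2]
grip_width: 0.0352
```

Request:
step_arm(series=[[3, -20, 0, 0, 0, 0.02, 30], [3, -20, 0, 0, 0, 0.02, 30], [3, -20, 0, 0, 0, 0.02, 30], [3, -20, 0, 0, 0, 0.02, 30], [3, -20, 0, 0, 0, 0.02, 30], [3, -20, 0, 0, 0, 0.02, 30], [3, -20, 0, 0, 0, 0.02, 30], [3, -20, 0, 0, 0, 0.02, 30], [3, -20, 0, 0, 0, 0.02, 30], [3, -20, 0, 0, 0, 0.02, 30]])

```text
clock: 6.87
position: [0.5391, 0.0958, 0.1505]
tool_rot: [[-0.001, 0.967, 0.254], [-0.0, 0.254, -0.967], [-1.0, -0.001, -0.0]]
contact_force: [-0.0, 0.3, -2.2]
grip_width: 0.0354
```

Request:
step_arm(series=[[3, -20, 0, 0, 0, 0.02, 30], [3, -20, 0, 0, 0, 0.02, 30], [3, -20, 0, 0, 0, 0.02, 30], [3, -20, 0, 0, 0, 0.008, 30], [3, -20, 0, 0, 0, 0, 30], [2, -10, 0, 0, 0, 0, 30], [2, -5, 0, 0, 0, 0, 30], [0, 0, -10, 0, 0, 0, 30], [0, 0, -10, 0, 0, 0, 30], [0, 0, 0, 0, 0, 0, 30]])

```text
clock: 7.7
position: [0.5571, -0.0169, 0.1281]
tool_rot: [[-0.004, 0.948, 0.318], [0.0, 0.318, -0.948], [-1.0, -0.004, -0.002]]
contact_force: [-0.5, 0.3, -3.6]
grip_width: 0.0352
```

Run:
```python
import look
from h import *; from station import ctrl; import pickle
d=ctrl.get_image("wrist");cv2.imwrite("pics/w3.png",d["img"])
w=world(d);ok=np.isfinite(w[...,2])
red=(hsv(d,(0,200,60),(6,255,255))|hsv(d,(174,200,60),(180,255,255)))&ok
p=w[red];print(len(p),np.percentile(p[:,2],[2,20,50,80,98]).round(4))
p=p[p[:,2]>np.percentile(p[:,2],95)-.012];print(*rect(p)); 
A=np.c_[p[:,:2]-p[:,:2].mean(0),np.ones(len(p))];print("slope",np.linalg.lstsq(A,p[:,2],rcond=None)[0])
```

```text
7.7 [557.1 -16.9 128.1] yaw 18.56 down [-3.9e-03  5.0e-04 -1.0e+00] q [ -5.5  22.5  90.8   0.   66.9 -24.1] w 0.03519268657785171 [-0.5  0.3 -3.6]
5841 [0.1205 0.1572 0.1613 0.1619 0.1626]
[556.  -12.6] [35.3 50.7] 18.3
slope [ 0.00073761 -0.0365829   0.16105681]
```

View pics/w3.png

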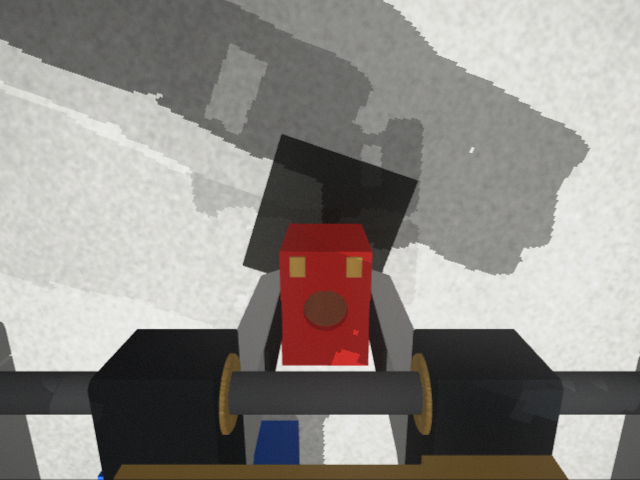

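The wrist view shows the red coil upright in the jaws at (325,300). It is over the black mat, which spans about (245–415, 135–270). Lowering it to the mat.

Request:
step_arm(series=[[1, -1, -12, 0, 0, 0, 30], [1, -1, -15, 0, 0, 0, 30], [0, 0, -15, 0, 0, 0, 30], [0, 0, -15, 0, 0, 0, 30], [0, 0, -15, 0, 0, 0, 30], [0, 0, -12, 0, 0, 0, 30], [0, 0, -8, 0, 0, 0, 30], [0, 0, -5, 0, 0, 0, 30], [0, 0, -3, 0, 0, 0, 30], [0, 0, -2, 0, 0, 0, 30]])

```text
clock: 8.58
position: [0.5605, -0.0198, 0.029]
tool_rot: [[0.0, 0.948, 0.318], [-0.0, 0.318, -0.948], [-1.0, 0.0, 0.0]]
contact_force: [0.3, -0.9, -3.4]
grip_width: 0.0349
```

Request:
step_arm(series=[[0, 0, 0, 0, 0, 0, 30], [0, 0, -2, 0, 0, 0, 30], [0, 0, -2, 0, 0, 0, 30], [0, 0, -2, 0, 0, 0, 30], [0, 0, -1.5, 0, 0, 0, 30], [0, 0, -1, 0, 0, 0, 30], [0, 0, -1, 0, 0, 0, 30], [0, 0, 0, 0, 0, 0, 30], [0, 0, 0, 0, 0, 0, 30], [0, 0, 0, 0, 0, 0, 30]])

```text
clock: 9.42
position: [0.5604, -0.0199, 0.0195]
tool_rot: [[0.0, 0.948, 0.317], [-0.0, 0.317, -0.948], [-1.0, 0.0, 0.0]]
contact_force: [0.5, -0.9, -2.7]
grip_width: 0.0353
```

Request:
step_arm(series=[[0, 0, -1, 0, 0, 0, 30], [0, 0, -1, 0, 0, 0, 30], [0, 0, -1, 0, 0, 0, 30], [0, 0, 0, 0, 0, 0, 30], [0, 0, 0, 0, 0, 0, 30], [0, 0, 0, 0, 0, 0, 30], [0, 0, 0, 0, 0, 0, 30], [0, 0, 0, 0, 0, 0, 30], [0, 0, 0, 0, 0, 0, 30], [0, 0, 0, 0, 0, 0, 30]])

```text
clock: 10.25
position: [0.5603, -0.0199, 0.0165]
tool_rot: [[-0.0, 0.948, 0.317], [0.0, 0.317, -0.948], [-1.0, 0.0, -0.0]]
contact_force: [-0.8, 0.3, -2.3]
grip_width: 0.0351
```

Request:
step_arm(series=[[0, 0, -1, 0, 0, 0, 30], [0, 0, -0.5, 0, 0, 0, 30], [0, 0, 0, 0, 0, 0, 30], [0, 0, 0, 0, 0, 0, 38], [0, 0, 0, 0, 0, 0, 45], [0, 0, 0, 0, 0, 0, 60], [0, 0, 0, 0, 0, 0, 60], [0, 0, 0, 0, 0, 0, 60], [0, 0, 0, 0, 0, 0, 60], [0, 0, 0, 0, 0, 0, 60]])

```text
clock: 11.08
position: [0.5603, -0.0199, 0.0149]
tool_rot: [[-0.0, 0.948, 0.317], [0.0, 0.317, -0.948], [-1.0, -0.0, -0.0]]
contact_force: [-0.4, 0.2, -0.3]
grip_width: 0.0602
```

Request:
step_arm(series=[[0, 0, 8, 0, 0, 0, 60], [0, 0, 15, 0, 0, 0, 60], [0, 0, 15, 0, 0, 0, 60], [0, 0, 15, 0, 0, 0, 60], [0, 0, 20, 0, 0, 0, 94], [0, 0, 20, 0, 0, 0, 94], [0, 0, 20, 0, 0, 0, 94], [0, 0, 20, 0, 0, 0, 94], [0, 0, 15, 0, 0, 0, 94], [0, 0, 0, 0, 0, 0, 94]])

```text
clock: 11.92
position: [0.5615, -0.02, 0.1667]
tool_rot: [[0.005, 0.948, 0.317], [-0.001, 0.317, -0.948], [-1.0, 0.005, 0.002]]
contact_force: [-0.1, -0.3, 0.3]
grip_width: 0.0934
```

```bash
cat > redtop.py <<'E'
import look,sys
from h import *; from station import ctrl
d=ctrl.get_image("wrist");cv2.imwrite(sys.argv[1],d["img"])
w=world(d)
red=hsv(d,(0,180,60),(6,255,255))|hsv(d,(174,180,60),(180,255,255))
z=w[red][:,2];print("z pct",np.percentile(z,[2,50,90,98]).round(4))
zt=float(sys.argv[2]);k=red&(abs(w[...,2]-zt)<.005);p=w[k];print("top",len(p),np.median(p[:,2]).round(4),*rect(p))
A=np.c_[p[:,:2]-p[:,:2].mean(0),np.ones(len(p))];print("slope",np.linalg.lstsq(A,p[:,2],rcond=None)[0].round(3))
E
python3 redtop.py pics/w4.png .049
```

```text
11.9167 [561.5 -20.  166.7] yaw 18.51 down [ 5.3e-03 -5.0e-04 -1.0e+00] q [ -5.8  20.4  88.2  -0.   71.1 -24.3] w 0.09338542432278894 [-0.1 -0.3  0.3]
z pct [nan nan nan nan]
top 1983 0.0493 [559.4 -15.8] [35.8 50.1] 17.9
slope [-0.002 -0.006  0.049]
```

The coil stands upright on the mat at (559,-16), with its top at 49 mm as expected and released. Now I turn the jaws 90° to take it by its narrow ends.

Request:
step_arm(series=[[-1, 2, 0, 0, 0, -0.08, 94], [-1, 2.2, 0, 0, 0, -0.11, 94], [0, 0, 0, 0, 0, -0.11, 94], [0, 0, 0, 0, 0, -0.11, 94], [0, 0, 0, 0, 0, -0.11, 94], [0, 0, 0, 0, 0, -0.11, 94], [0, 0, 0, 0, 0, -0.11, 94], [0, 0, 0, 0, 0, -0.11, 94], [0, 0, 0, 0, 0, -0.11, 94], [0, 0, 0, 0, 0, -0.11, 94]])

```text
clock: 12.8
position: [0.5578, -0.0157, 0.1617]
tool_rot: [[-0.002, 0.73, -0.683], [0.0, -0.683, -0.73], [-1.0, -0.001, 0.001]]
contact_force: [-0.6, 0.4, -1.2]
grip_width: 0.0941
```

Request:
step_arm(series=[[0, 0, 0, 0, 0, -0.11, 94], [0, 0, 0, 0, 0, -0.11, 94], [0, 0, 0, 0, 0, -0.11, 94], [0, 0, 0, 0, 0, -0.11, 94], [0, 0, 0, 0, 0, -0.061, 94], [0, 0, 0, 0, 0, 0, 94], [0, 0, 0, 0, 0, 0, 94], [0, 0, 0, 0, 0, 0, 94], [0, 0, 0, 0, 0, 0, 94], [0, 0, 0, 0, 0, 0, 94]])

```text
clock: 13.63
position: [0.5583, -0.0157, 0.1628]
tool_rot: [[-0.0, 0.318, -0.948], [0.0, -0.948, -0.318], [-1.0, -0.0, 0.0]]
contact_force: [0.4, 0.8, 0.8]
grip_width: 0.0935
```

```bash
python3 redtop.py pics/w5.png .049
```

```text
13.6333 [558.3 -15.7 162.8] yaw -71.44 down [-2.e-04  0.e+00 -1.e+00] q [-5.4 20.4 88.7  0.  70.9 66.1] w 0.09349083920431918 [0.4 0.8 0.8]
z pct [nan nan nan nan]
top 187 0.0487 [562.7 -15.2] [29.1 49.2] 18.2
slope [0.023 0.053 0.048]
```

View pics/w5.png

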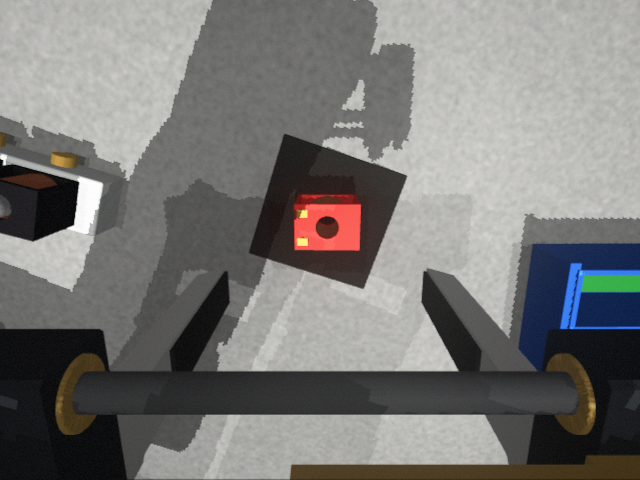

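The wrist view shows the coil at (327,225) lined up between the open jaws, with the bin well off to the right. Descending to grip the narrow ends.

Request:
step_arm(series=[[1, 0, -12, 0, 0, 0, 94], [0, 0, -18, 0, 0, 0, 94], [0, 0, -18, 0, 0, 0, 94], [0, 0, -18, 0, 0, 0, 94], [0, 0, -18, 0, 0, 0, 94], [0, 0, -18, 0, 0, 0, 94], [0, 0, -18, 0, 0, 0, 94], [0, 0, -12, 0, 0, 0, 94], [0, 0, -9, 0, 0, 0, 94], [0, 0, -6.5, 0, 0, 0, 94]])

```text
clock: 14.52
position: [0.5591, -0.0157, 0.0143]
tool_rot: [[-0.001, 0.317, -0.948], [0.0, -0.948, -0.317], [-1.0, -0.0, 0.001]]
contact_force: [-0.6, -0.3, 0.1]
grip_width: 0.0936
```

Request:
step_arm(series=[[0, 0, 0, 0, 0, 0, 75], [0, 0, 0, 0, 0, 0, 62], [0, 0, 0, 0, 0, 0, 56], [0, 0, 0, 0, 0, 0, 52], [0, 0, 0, 0, 0, 0, 48], [0, 0, 0, 0, 0, 0, 44], [0, 0, 0, 0, 0, 0, 44], [0, 0, 0, 0, 0, 0, 44], [0, 0, 0, 0, 0, 0, 44], [0, 0, 0, 0, 0, 0, 44]])

```text
clock: 15.35
position: [0.5595, -0.0158, 0.0157]
tool_rot: [[0.001, 0.317, -0.948], [-0.0, -0.948, -0.317], [-1.0, 0.0, -0.0]]
contact_force: [-0.4, -0.8, 4.1]
grip_width: 0.05
```

Request:
step_arm(series=[[0, 0, 2, 0, 0, 0, 44], [0, 0, 5, 0, 0, 0, 44], [0, 0, 10, 0, 0, 0, 44], [0, 0, 15, 0, 0, 0, 44], [0, 0, 18, 0, 0, 0, 44], [0, 0, 20, 0, 0, 0, 44], [0, 0, 20, 0, 0, 0, 44], [0, 0, 20, 0, 0, 0, 44], [0, 0, 15, 0, 0, 0, 44], [0, 0, 10, 0, 0, 0, 44]])

```text
clock: 16.18
position: [0.5597, -0.0157, 0.1529]
tool_rot: [[0.002, 0.317, -0.948], [-0.0, -0.948, -0.317], [-1.0, 0.001, -0.002]]
contact_force: [1.1, -0.6, -3.9]
grip_width: 0.05
```

```bash
python3 redtop.py pics/w6.png .184
python3 - <<'E'
# bin geometry from the first scene picture, depth points split by height
import pickle
from h import *
d=pickle.load(open("i0.pkl","rb"))["scene"];w=world(d)
roi=(abs(w[...,0]-.55)<.14)&(abs(w[...,1]+.285)<.14)
b=hsv(d,(100,100,20),(130,255,255))
for lo,hi in((.06,.075),(.064,.072)):
    k=b&roi&(w[...,2]>lo)&(w[...,2]<hi);print(k.sum(),*rect(w[k]))
k=hsv(d,(40,100,40),(80,255,255))&roi&(w[...,2]>.003)&(w[...,2]<.014);p=w[k];print(*rect(p),np.median(p[:,2]))
print(cv2.boxPoints(cv2.minAreaRect((p[:,:2]*1000).astype(np.float32))).round())
E
```

```text
16.1833 [559.7 -15.7 152.9] yaw -71.5 down [ 2.3e-03 -2.0e-04 -1.0e+00] q [-5.4 21.1 89.2  0.  69.6 66.1] w 0.049967884538289785 [ 1.1 -0.6 -3.9]
z pct [nan nan nan nan]
top 7083 0.1864 [559.  -14.5] [36.6 51.2] 18.3
slope [-0.009 -0.005  0.186]
4906 [ 546.5 -287.2] [152.2 152.1] 18.6
4106 [ 546.5 -287.2] [152.2 152.1] 18.6
[ 574.2 -262.5] [15.8 92.5] 18.3 0.008455855741255073
[[ 552. -221.]
 [ 581. -309.]
 [ 596. -304.]
 [ 567. -216.]]
```

Gripped at 50 mm on the narrow ends, with the coil's top at 186 mm, so it is held upright. I'll stop short of the empty slot to take a close look.

Request:
step_arm(series=[[-0.5, -8, 0, 0, 0, 0, 44], [-1, -15, 0, 0, 0, 0, 44], [-1, -20, 0, 0, 0, 0, 44], [-1, -22, 0, 0, 0, 0, 44], [-1, -22, 0, 0, 0, 0, 44], [-1, -22, 0, 0, 0, 0, 44], [-1, -22, 0, 0, 0, 0, 44], [-1, -22, 0, 0, 0, 0, 44], [-1, -22, 0, 0, 0, 0, 44], [-1, -22, 0, 0, 0, 0, 44]])

```text
clock: 17.07
position: [0.5489, -0.2141, 0.149]
tool_rot: [[-0.002, 0.317, -0.948], [0.001, -0.948, -0.317], [-1.0, -0.002, 0.002]]
contact_force: [-0.2, 0.4, -3.2]
grip_width: 0.0497
```

Request:
step_arm(series=[[-2, -22, 0, 0, 0, 0, 44], [-2, -22, 0, 0, 0, 0, 44], [-2, -18, 0, 0, 0, 0, 44], [-1, -10, 0, 0, 0, 0, 44], [0, -5, 0, 0, 0, 0, 44], [0, 0, 0, 0, 0, 0, 44], [0, 0, 0, 0, 0, 0, 44], [0, 0, 0, 0, 0, 0, 44], [0, 0, 0, 0, 0, 0, 44], [0, 0, 0, 0, 0, 0, 44]])

```text
clock: 17.9
position: [0.543, -0.289, 0.1506]
tool_rot: [[0.0, 0.318, -0.948], [-0.0, -0.948, -0.318], [-1.0, 0.0, -0.0]]
contact_force: [0.4, -0.9, -3.1]
grip_width: 0.0498
```

```bash
python3 redtop.py pics/w7.png .186;  python3 - <<'E'
from h import *; from station import ctrl
d=ctrl.get_image("wrist");w=world(d)
g=hsv(d,(40,100,40),(80,255,255))&(w[...,2]<.02);p=w[big(g)];print("pad",len(p),*rect(p),np.median(p[:,2]))
b=hsv(d,(100,100,20),(130,255,255))&(abs(w[...,2]-.068)<.006);p=w[b];print("rim",len(p),*rect(p))
# rim points in bin axes about the nominal slot centre (18.5 deg)
a=np.radians(18.5);q=(p[:,:2]-[.5901,-.2726])@np.array([[np.cos(a),-np.sin(a)],[np.sin(a),np.cos(a)]])*1000
q=q[abs(q[:,1])<45];print(np.histogram(q[:,0],np.arange(-40,41,2)))
E
```

```text
17.9 [ 543.  -289.   150.6] yaw -71.46 down [ 1.e-04 -0.e+00 -1.e+00] q [-31.4  28.1  79.5   0.   72.4  40. ] w 0.0497875985223143 [ 0.4 -0.9 -3.1]
z pct [nan nan nan nan]
top 4869 0.184 [ 542.8 -288.3] [36.6 49.9] 19.1
slope [-0.004 -0.002  0.184]
pad 6925 [ 590.4 -273.1] [ 38.1 122.9] 18.6 0.007263360985223139
rim 9107 [ 552.7 -286.5] [138.7 150.5] 18.8
(array([  0,   0,   0,   0,   0,   0,   0, 182, 402, 403,   0,   0,   0,
         0,   0,   0,   0,   0,   0,   0,   0,   0,   0,   0,   0,   0,
         0,   0,   0,   0, 260, 421, 280,   0,   0,   0,   0,   0,   0,
         0]), array([-40, -38, -36, -34, -32, -30, -28, -26, -24, -22, -20, -18, -16,
       -14, -12, -10,  -8,  -6,  -4,  -2,   0,   2,   4,   6,   8,  10,
        12,  14,  16,  18,  20,  22,  24,  26,  28,  30,  32,  34,  36,
        38,  40]))
```

View pics/w7.png

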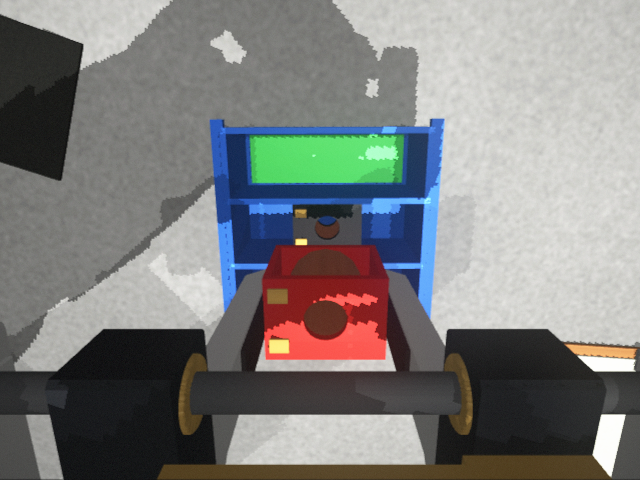

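The pad is at (325,160), centred at world (590.4,-273.1) and in full view. The slot between the walls is centred there too. The red coil is upright in the jaws at (325,318). Moving over the slot.

Request:
step_arm(series=[[5, 1.6, 0, 0, 0, 0, 44], [9, 2.9, 0, 0, 0, 0, 44], [10, 3.2, 0, 0, 0, 0, 44], [10, 3.2, 0, 0, 0, 0, 44], [9, 2.8, 0, 0, 0, 0, 44], [4.6, 1.5, 0, 0, 0, 0, 44], [0, 0, -15, 0, 0, 0, 44], [0, 0, -15, 0, 0, 0, 44], [0, 0, 0, 0, 0, 0, 44], [0, 0, 0, 0, 0, 0, 44]])

```text
clock: 18.83
position: [0.5904, -0.2742, 0.12]
tool_rot: [[-0.001, 0.317, -0.948], [0.001, -0.948, -0.317], [-1.0, -0.001, 0.001]]
contact_force: [0.1, -0.9, -2.5]
grip_width: 0.0498
```

```bash
python3 redtop.py pics/w8.png .154;  python3 - <<'E'
from h import *; from station import ctrl
d=ctrl.get_image("wrist");w=world(d)
a=np.radians(18.6);M=np.array([[np.cos(a),-np.sin(a)],[np.sin(a),np.cos(a)]])
f=lambda p:(p[:,:2]-[.5904,-.2731])@M*1000
b=hsv(d,(100,100,20),(130,255,255))&(abs(w[...,2]-.068)<.006);q=f(w[b]);q=q[abs(q[:,1])<50]
print("rim x'",np.histogram(q[:,0],np.arange(-40,41,2))[0].tolist(),"far wall",np.percentile(q[q[:,0]>10][:,0],[2,98]) if (q[:,0]>10).any() else 0)
r=(hsv(d,(0,180,60),(6,255,255))|hsv(d,(174,180,60),(180,255,255)))&(abs(w[...,2]-.154)<.005)
q=f(w[r]);print("coil x'",np.percentile(q[:,0],[1,99]),"y'",np.percentile(q[:,1],[1,99]))
E
```

```text
18.8333 [ 590.4 -274.2  120. ] yaw -71.5 down [-1.3e-03  7.0e-04 -1.0e+00] q [-28.1  34.3  74.2  -0.   71.6  43.4] w 0.04984993891952506 [ 0.1 -0.9 -2.5]
z pct [nan nan nan nan]
top 5168 0.1534 [ 589.7 -273.8] [37.2 50. ] 18.3
slope [-0.011 -0.003  0.153]
rim x' [0, 0, 0, 0, 0, 0, 0, 0, 0, 0, 0, 0, 0, 0, 0, 0, 0, 0, 0, 0, 0, 0, 0, 0, 0, 0, 0, 0, 0, 0, 120, 552, 586, 0, 0, 0, 0, 0, 0, 0] far wall [21.62933967 25.15323353]
coil x' [-16.8266454   17.67185131] y' [-25.15446197  23.92803192]
```

The coil is centred in the slot to within 1 mm, with about 3 mm clear on each side. Lowering.

Request:
step_arm(series=[[0, 0, -10, 0, 0, 0, 44], [0, 0, -10, 0, 0, 0, 44], [0, 0, -6, 0, 0, 0, 44], [0, 0, -6, 0, 0, 0, 44], [0, 0, -5, 0, 0, 0, 44], [0, 0, -5, 0, 0, 0, 44], [0, 0, -5, 0, 0, 0, 44], [0, 0, -5, 0, 0, 0, 44], [0, 0, 0, 0, 0, 0, 44], [0, 0, 0, 0, 0, 0, 44]])

```text
clock: 19.77
position: [0.5904, -0.2744, 0.0682]
tool_rot: [[-0.0, 0.317, -0.948], [0.0, -0.948, -0.317], [-1.0, -0.0, 0.0]]
contact_force: [0.9, 0.2, -3.5]
grip_width: 0.0498
```

No contact, and the coil's underside is about 12 mm below the rim. Continuing down.

Request:
step_arm(series=[[0, 0, -5, 0, 0, 0, 44], [0, 0, -6, 0, 0, 0, 44], [0, 0, -6, 0, 0, 0, 44], [0, 0, -6, 0, 0, 0, 44], [0, 0, -6, 0, 0, 0, 44], [0, 0, -6, 0, 0, 0, 44], [0, 0, -4, 0, 0, 0, 44], [0, 0, -3, 0, 0, 0, 44], [0, 0, -2, 0, 0, 0, 44], [0, 0, 0, 0, 0, 0, 44]])

```text
clock: 20.6
position: [0.5903, -0.2744, 0.024]
tool_rot: [[-0.0, 0.317, -0.948], [0.0, -0.948, -0.317], [-1.0, -0.0, 0.0]]
contact_force: [-0.7, 0.2, -2.8]
grip_width: 0.0496
```

Request:
step_arm(series=[[0, 0, -1, 0, 0, 0, 44], [0, 0, -1, 0, 0, 0, 44], [0, 0, -1, 0, 0, 0, 44], [0, 0, -0.5, 0, 0, 0, 44], [0, 0, 0, 0, 0, 0, 44], [0, 0, 0, 0, 0, 0, 44], [0, 0, 0, 0, 0, 0, 44], [0, 0, 0, 0, 0, 0, 44], [0, 0, 0, 0, 0, 0, 44], [0, 0, 0, 0, 0, 0, 44]])

```text
clock: 21.43
position: [0.5904, -0.2745, 0.021]
tool_rot: [[-0.0, 0.317, -0.948], [0.0, -0.948, -0.317], [-1.0, -0.0, 0.0]]
contact_force: [-0.6, 0.2, -3.0]
grip_width: 0.0497
```

Request:
step_arm(series=[[0, 0, -0.7, 0, 0, 0, 44], [0, 0, -0.7, 0, 0, 0, 44], [0, 0, -0.6, 0, 0, 0, 44], [0, 0, 0, 0, 0, 0, 44], [0, 0, 0, 0, 0, 0, 44], [0, 0, 0, 0, 0, 0, 44], [0, 0, 0, 0, 0, 0, 44], [0, 0, 0, 0, 0, 0, 44], [0, 0, 0, 0, 0, 0, 44], [0, 0, 0, 0, 0, 0, 44]])

```text
clock: 22.27
position: [0.5905, -0.2745, 0.0197]
tool_rot: [[0.0, 0.317, -0.948], [-0.0, -0.948, -0.317], [-1.0, 0.0, -0.0]]
contact_force: [-3.9, 1.1, 6.2]
grip_width: 0.0498
```

Touchdown at 19.7 mm, as predicted. Releasing and going up.

Request:
step_arm(series=[[0, 0, 0.3, 0, 0, 0, 44], [0, 0, 0, 0, 0, 0, 52], [0, 0, 0, 0, 0, 0, 60], [0, 0, 0, 0, 0, 0, 72], [0, 0, 0, 0, 0, 0, 72], [0, 0, 0, 0, 0, 0, 72], [0, 0, 0, 0, 0, 0, 72], [0, 0, 0, 0, 0, 0, 72], [0, 0, 5, 0, 0, 0, 72], [0, 0, 10, 0, 0, 0, 72]])

```text
clock: 23.1
position: [0.5899, -0.2742, 0.0337]
tool_rot: [[-0.002, 0.317, -0.948], [0.001, -0.948, -0.317], [-1.0, -0.001, 0.001]]
contact_force: [0.2, -0.2, -1.2]
grip_width: 0.0722
```

Request:
step_arm(series=[[0, 0, 15, 0, 0, 0, 72], [0, 0, 15, 0, 0, 0, 72], [0, 0, 15, 0, 0, 0, 72], [0, 0, 18, 0, 0, 0, 72], [0, 0, 18, 0, 0, 0, 72], [0, 0, 18, 0, 0, 0, 72], [0, 0, 18, 0, 0, 0, 72], [0, 0, 15, 0, 0, 0, 72], [0, 0, 8, 0, 0, 0, 72], [0, 0, 0, 0, 0, 0, 72]])

```text
clock: 23.93
position: [0.591, -0.2748, 0.1769]
tool_rot: [[0.003, 0.317, -0.948], [-0.002, -0.948, -0.317], [-1.0, 0.003, -0.003]]
contact_force: [-0.1, 0.2, 0.3]
grip_width: 0.0719
```

```bash
python3 redtop.py pics/w9.png .053
python3 - <<'E'
from h import *; from station import ctrl
d=ctrl.get_image("side");w=world(d)
k=hsv(d,(0,0,0),(180,255,70))&(abs(w[...,2]-.0815)<.007)&(abs(w[...,0]-.51)<.06)&(abs(w[...,1]-.23)<.1);print("black tops",*rect(w[k]))
E
```

```text
23.9333 [ 591.  -274.8  176.9] yaw -71.5 down [ 0.0033 -0.0017 -1.    ] q [-28.2  31.5  70.9   0.   77.5  43.3] w 0.07193318339492545 [-0.1  0.2  0.3]
z pct [0.0515 0.0533 0.0542 0.0546]
top 167 0.0533 [ 589.8 -273.6] [35.7 48.1] 19.5
slope [-0.021 -0.003  0.053]
black tops [508.1 228.1] [ 38.8 109.8] 2.6
```

View pics/w9.png

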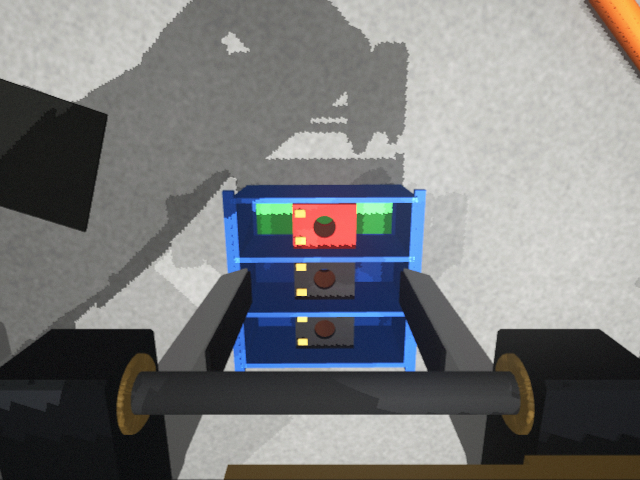

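The red coil stands upright on the green pad at (324,226), with its top at 53 mm as expected. The stock coils and the coils on the valve block haven't moved.

```bash
python3 -c "
from station import ctrl
print(ctrl.hand_in())"
```

```text
the job is handed in; nothing more can be done
None
```

The job is done and handed in after about 24 s of robot time; hand-in gave no verdict. I lifted the red coil straight off its stem and released it on the black mat. I then took it again by its narrow ends and lowered it onto the green pad.

- **On the mat:** the coil was upright and let go, centred at (559, -16) mm with its top at 49 mm. That puts it within about 1 mm of the mat's centre.
- **In the slot:** the coil's centre is about 1 mm from the pad's centre. Its top is at 53 mm, which matches it standing on the pad. It landed with about 9 N, was released, and the gripper was clear at 177 mm.
- **Other coils:** the two black coils on the valve block measured within about 1 mm of their first position. I checked the stock coils by eye only: both were standing in their slots. I did not measure the valve block again separately.
- **Doubtful readings:** the last fit to the coil's top, from only 167 pixels, gave a slope of about 0.02 rad, inside the 0.1 rad limit. The first rim measurement of the bin came out larger than the given size (152 × 152 mm against 142 × 138 mm), so I placed the coil by the pad and the slot walls seen from close up.

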